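# Ease a bundling press off by one ratchet notch

### The job

The letters in the bench press are banded, so ease the press by exactly one notch of its ratchet and leave it locked again, still set for the next bundle. With the fingertips, tip the pawl up out of the toothed wheel by its red ball until it stays tipped back, push the top spoke of the handle away from the front of the press so that the wheel turns back one notch, then push the red ball forward again so that the pawl drops fully home in the next tooth gap. Only push, grasp nothing, never wind the press tighter, and leave the letters and everything else on the counter where they are.

Things in the scene. Friction and masses are not known exactly. Their poses are not given: they have to be found in the camera images.
- press: Dark green C-frame bench press, bolted down; base 200 x 216 x 16 mm, frame 234 mm high, with a steel ram and flat platen over a bundle of letters. Origin under the centre of the base; x runs from the open front (-x) to the column at the back (+x), +y to the side with wheel and pawl, z up. Its front faces the robot within 0.3 rad.
- press_wheel (a joint): Turn (rad) of the 12-tooth, 90 mm ratchet wheel and its handle about the press's y axis: 0 to 0.02 at the start; grows as the wheel's top goes to the press's +x (eases: platen rises 15 mm per rad). One notch is 0.524 rad. The pawl blocks growth until lifted; then the wheel turns stiffly (0.25 N m, 3.5 N at a spoke's end) and stays where it is left.
- wheel_axis (a point): Point on the wheel's axis in the plane of the four handle spokes: in the press's frame at (-6, 75, 170) mm. The toothed wheel lies at y 27 to 39 mm, the spokes at y 75 mm. The tooth gaps are wider than the pawl: one notch back it drops home with the wheel anywhere from 0.42 to 0.56 rad.
- wheel_knob (a point): Centre of the black 18 mm ball on the top spoke, 72 mm from the wheel's axis; at the start 20 degrees in front (-x) of straight above the axis, about 238 mm above the counter. The spoke is a 9 mm steel rod; the other three follow at 90 degrees. Turns with the wheel.
- press_pawl (a joint): Turn (rad) of the pawl about its pin, parallel to the press's y axis: 0 when home in a tooth gap (0.04 either way), about 0.2 with its nose on a tooth tip, 1.05 tipped right back on its stop. The ball is a weight: let go below about 0.5 rad the pawl falls to the wheel, above 0.65 rad it falls to the stop and stays. It moves freely (less than 1 N).
- pawl_pivot (a point): Centre of the pawl's pin, in the press's frame at (50, 33, 215) mm.
- pawl_knob (a point): Centre of the red 22 mm ball on the pawl, 62 mm from the pivot on a 7.6 mm stem: with the pawl home it is 26 mm in front of (-x) and 56 mm above the pivot; tipped back it is 36 mm behind (+x) and 51 mm above it. Turns with the pawl.
- bundle: Banded bundle of letters, 112 x 191 x 37 mm, loose on the base plate of the press under the platen; origin under its centre. It is to stay there.
- bundle_next: Another loose bundle of letters, 112 x 191 x 37 mm, on the counter to the left; bystander, origin under its centre.
- parcel: Small taped parcel, 85 x 111 x 43 mm, to the right; bystander, origin under its centre.
- label_roll: White roll of labels, 62 mm across, 41 mm high, at the front right; bystander, origin under its centre.
- packing_tape: Brown roll of packing tape, 96 mm across, 48 mm high, at the back left; bystander, origin under its centre.
- dater: Blue and grey date stamp, 48 x 62 x 118 mm, at the back right; bystander, origin under its centre.

How it is judged:
By the outcome, as a careful person would: the job done as asked, in the order asked, and still so for the second after the job is handed in, with the robot touching nothing.
It also fails if it takes over 51 s, if anything falls off the work surface, if the arm or the gripper's body presses on something with over 40 N, if the wrist force passes 120 N, or if a joint passes its speed limit or range.

### The arm

A 6-joint arm with a two-finger parallel gripper is mounted at the origin on a cart in front of the work surface, level with it; the furniture and walls round the work are solid. World frame = base frame: x ahead of the robot, y to its left, z up, the work surface at z = 0. Lengths are in m, angles in rad, forces in N, time in s.
With the tool pointing down it reaches from about 0.375 to 0.925 m from the base axis. Payload 5.7 kg.
Tool frame: the origin (TCP) lies at the very end of the fingers, on their centre line; the grasp point (between the pads) lies grasp_offset behind it (grasp_offset is the distance from the TCP to the grasp point, in m); z points along the fingers, y is the line along which they close (so a half turn about z gives the same grasp; the last joint's range is limited). The gripper opens to 85 mm and grips with 20 to 120 N. Pads are 22 mm wide; open, the fingers measure 114 mm over their backs; the gripper's body (76 mm by 85 mm) begins 54 mm behind the grasp point. The pads swing forward as they close: fully open they stand 13 mm farther back than shut.
Start: joints at [-1.282, 0.359, 1.51, -0, 1.272, -0.115], TCP at [0.236, -0.552, 0.231] pointing down, gripper open.
Joint ranges: [-2.97, 2.97], [-1.01, 2.36], [0.21, 2.38], [-0.96, 4.11], [0.2, 2.71], [-2.98, 2.98]. Speed limits (rad/s): [2.39, 2.39, 3.14, 3.14, 3.14, 3.14].

### API

Orientations are given as a 3x3 rotation matrix whose columns are the frame's x, y, z axes.
In Python, from cell import * gives the robot as it stands.
- The arm moves only by the tool step_arm, never from a script. Its arguments are lists of equal length, an entry for each row: "slide": the shift along the world's x, y, z in units of 20 cm (1.0 is 20 cm), a list of three; "twist": the turn, a rotation vector about the world's x, y, z in units of 60 degrees (1.0 is 60 degrees), a list of three; "claw": the opening, from 0 (shut) to 1 (fully open). In form: {"slide": [[dx, dy, dz], ...], "twist": [[ax, ay, az], ...], "claw": [claw, ...]}. A call has 1 to 8 rows; each row shifts and turns the commanded pose from where the row before left it; what a row does not reach is not made up. A row lasts 1/8 s, in which the tool goes at most 62.5 mm and 10.7 degrees, less where a joint would pass 70% of its speed; a pose out of reach is approached as far as the arm can. A call with a number of a shift or a turn outside -1 to 1 is refused whole. A call with a gripper value outside its range is refused whole. The fingers move at their own pace and stop on an object; the grip force is fixed at half the most. Time passes only in rows, so rows that do not move let the fingers close. It gives the time, the measured TCP pose, the force, the opening and the grip force at its end, in the units of the state.
- get_obs(): the state, without advancing time (a new reading comes with each control period).
- snapshot(name): name is "scene" or "top"; returns a dict with "img" (480x640x3 uint8, red, green, blue), "fx", "fy", "cx", "cy" (pixels), "T" (4x4, takes a point from camera to world coordinates). Camera axes: x right, y up, looking along -z (the intrinsics and any distortion apply to the point x, -y, -z); pixel columns grow to the right and rows downward; lengths in m; the calibration is good to about 2 mm. A picture is of the moment at which its call begins. There is no depth.
- job_done(): hands the job in; it is judged then, once.
The state is a dict: "t": time; "joint_pos": joint angles; "joint_velocities": joint speeds; "tau": joint torques, N m; "tool_pos": TCP position; "tool_rot": TCP orientation; "contact_force": force on the tool from outside, world axes, zero at the start; "torque": the same for the moment, N m; "grip_width": finger opening in m; "finger_force": force on a finger pad.
Only numpy, scipy, OpenCV 4.12 (cv2) and the standard library are available. Lean on these libraries where they do the work, as an engineer would, in place of code of your own. Each camera call takes 0.05 s, during which the arm holds its last target. There are 200 camera calls.

## Working session

There is one attempt and no reset: what is moved stays moved. The work goes in short steps, Python scripts to look and compute and a tool call to move; the robot and the scene stay as the last step left them, time stands still between calls to the robot, and variables do not carry over. Pictures are saved under pics/ and viewed, at most 10 in all, crops included, and the job is handed in when it is done.

Besides the shell and the picture viewer there is one more tool, called after "Request:" as name(argument=value, ...) on one line, values as JSON. step_arm: Moves the arm, as the interface text tells. Its arguments: {"type":"object","properties":{"slide":{"type":"array","items":{"type":"array","items":{"type":"number"}}},"twist":{"type":"array","items":{"type":"array","items":{"type":"number"}}},"claw":{"type":"array","items":{"type":"number"}}},"required":["slide","twist","claw"]}

```bash
mkdir -p pics; python3 - <<'E'
from cell import *
import cv2,numpy as np
for n in("scene","top"):
    s=snapshot(n); cv2.imwrite(f"pics/{n}0.png",s["img"][:,:,::-1]); print(n,s["fx"],s["fy"],s["cx"],s["cy"],[k for k in s]); print(np.round(s["T"],3))
    np.savez(f"{n}0.npz",**{k:s[k] for k in("img","fx","fy","cx","cy","T")})
print(get_obs())
E
```

```text
scene 485.3191277321377 485.3191277321377 315.62704772099374 243.48008134406766 ['img', 'fx', 'fy', 'cx', 'cy', 'T']
[[-0.744  0.51  -0.431 -0.087]
 [-0.668 -0.582  0.465  0.648]
 [-0.013  0.634  0.774  1.223]
 [ 0.     0.     0.     1.   ]]
top 507.22678826250024 507.22678826250024 316.26748498605116 239.55525425779626 ['img', 'fx', 'fy', 'cx', 'cy', 'T']
[[-2.600e-02  9.960e-01 -8.300e-02  3.940e-01]
 [-1.000e+00 -2.700e-02 -1.200e-02  1.000e-03]
 [-1.400e-02  8.300e-02  9.960e-01  1.467e+00]
 [ 0.000e+00  0.000e+00  0.000e+00  1.000e+00]]
{'t': 0.1, 'joint_pos': array([-1.28212663e+00,  3.59455193e-01,  1.51133607e+00, -9.69179398e-07,
        1.27249303e+00, -1.15129131e-01]), 'joint_velocities': array([-0.00146957,  0.00025712, -0.0016531 , -0.00036476,  0.00021421,
        0.00072383]), 'tau': array([-2.62603799e-04, -5.28653169e+01, -2.79349065e+01, -1.28435081e-04,
        5.11475475e-03,  2.97465715e-05]), 'tool_pos': array([ 0.23554861, -0.55116021,  0.2305199 ]), 'tool_rot': array([[ 9.19574951e-01,  3.92914338e-01, -4.82457535e-04],
       [ 3.92914586e-01, -9.19573542e-01,  1.62137566e-03],
       [ 1.93406562e-04, -1.68054105e-03, -9.99998569e-01]]), 'contact_force': array([-0.19094138, -0.7955885 , -0.18168881]), 'torque': array([ 0.03633563,  0.01713934, -0.04502458]), 'finger_force': 0.0, 'grip_width': 0.08540153790983808}
```

View pics/scene0.png

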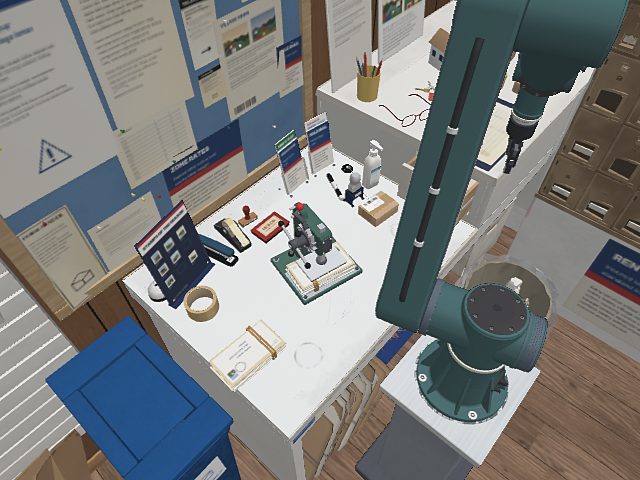

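View pics/top0.png

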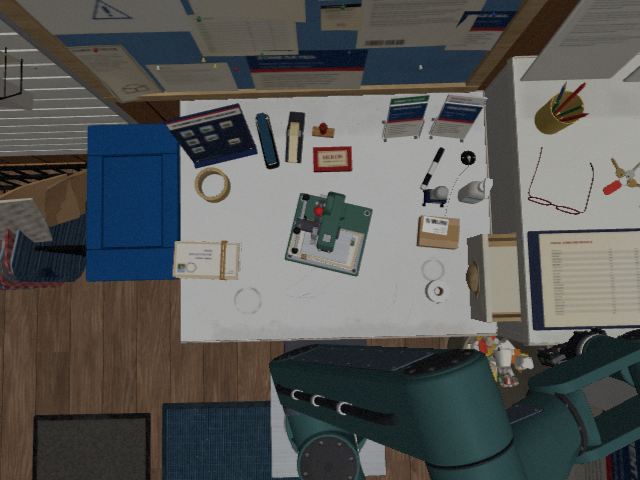

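The scene view shows the press near (315,255) with its red ball at about (299,206). In the top view the press is near (328,232), with the red ball at about (319,211).

```bash
python3 - <<'E'
import cv2,numpy as np
a=np.load("scene0.npz")["img"][190:310,265:370,::-1]; b=np.load("top0.npz")["img"][180:285,275:380,::-1]
a=cv2.resize(a[:105],None,fx=3.8,fy=3.8,interpolation=cv2.INTER_CUBIC);b=cv2.resize(b,(a.shape[1],a.shape[0]),interpolation=cv2.INTER_CUBIC)
cv2.imwrite("pics/c0.png",np.hstack([a,b]))
for n,(r0,r1,c0,c1) in dict(scene=(195,222,285,312),top=(200,222,308,330)).items():
    im=np.load(n+"0.npz")["img"].astype(int); p=im[r0:r1,c0:c1]
    m=(p[...,0]>90)&(p[...,0]>2*p[...,1])&(p[...,0]>2*p[...,2])
    y,x=np.nonzero(m); print(n,x.mean()+c0,y.mean()+r0,m.sum(),x.min()+c0,x.max()+c0,y.min()+r0,y.max()+r0)
E
```

```text
scene 297.0925925925926 208.2037037037037 54 285 302 203 221
top 318.2857142857143 210.5 56 315 322 207 214
```

View pics/c0.png

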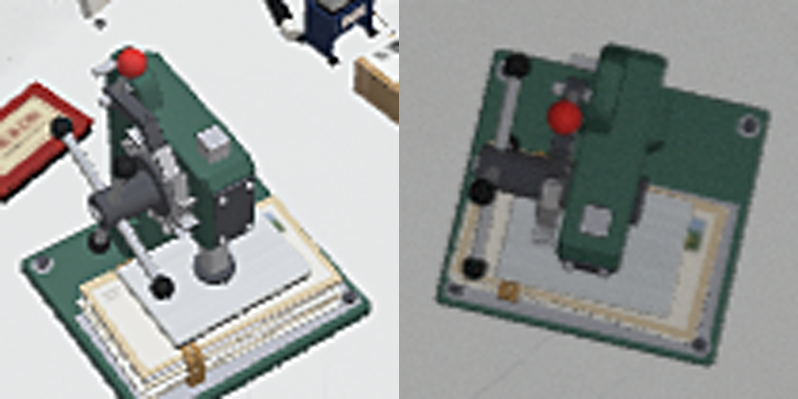

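The crop shows the red ball at crop (565,118) in the top view, with black knobs at (482,192) top, (474,268) front and (517,66) back. The base plate corners are at (497,50), (768,112), (712,362) and (440,300).

```bash
cat > h.py <<'E'
import numpy as np
def ray(d,u,v):
    r=np.array([(u-d["cx"])/d["fx"],-(v-d["cy"])/d["fy"],-1]); r=d["T"][:3,:3]@r; return d["T"][:3,3],r/np.linalg.norm(r)
def plane(d,u,v,z):
    o,r=ray(d,u,v); return o+r*(z-o[2])/r[2]
def tri(*rs):
    A=np.zeros((3,3));b=np.zeros(3)
    for o,r in rs: P=np.eye(3)-np.outer(r,r);A+=P;b+=P@o
    p=np.linalg.solve(A,b); return p,[np.linalg.norm((np.eye(3)-np.outer(r,r))@(p-o)) for o,r in rs]
E
python3 - <<'E'
from h import *
T=dict(np.load("top0.npz"));S=dict(np.load("scene0.npz"))
t=lambda x,y:(275+(x+.5-399)/3.8-.5,180+(y+.5)/3.8-.5)
s=lambda x,y:(265+x/3.8-.4,190+y/3.8-.4)
C=np.array([plane(T,*t(*p),.014) for p in[(497,50),(768,112),(712,362),(440,300)]])  # BL,BR,FR,FL
print(C.round(4)); c=C.mean(0)
xa=(C[0]-C[3])+(C[1]-C[2]); ya=(C[0]-C[1])+(C[3]-C[2])
print("len x",np.linalg.norm(xa)/2,"y",np.linalg.norm(ya)/2)
y1=np.arctan2(xa[1],xa[0]);y2=np.arctan2(-ya[0],ya[1]);yaw=(y1+y2)/2
print("c",c,"yaw",y1,y2)
k,e=tri(ray(T,318.3,210.5),ray(S,*s(131,62))); print("red tri",k,e, "at .271",plane(T,318.3,210.5,.271))
kk=tri(ray(T,*t(517,66)),ray(S,*s(62,126)));print("back knob",kk)
kf=tri(ray(T,*t(474,268)),ray(S,*s(162,287)));print("front knob",kf)
R=np.array([[np.cos(yaw),-np.sin(yaw)],[np.sin(yaw),np.cos(yaw)]])
P=lambda x,y:c[:2]+R@np.array([x,y])
print("red pred",P(.024,.033),"top knob pred",P(-.0306,.075),"img",plane(T,*t(482,192),.238))
print("back pred",P(-.006+.0677,.075),"front pred",P(-.006-.0677,.075))
E
```

```text
[[ 0.6524  0.0608  0.014 ]
 [ 0.599  -0.1439  0.014 ]
 [ 0.4108 -0.0953  0.014 ]
 [ 0.4628  0.1082  0.014 ]]
len x 0.19486878201219748 y 0.21078888747525143
c [ 0.5312524  -0.01752985  0.014     ] yaw -0.24878418760781754 -0.2524615205614795
red tri [0.5629764  0.00892655 0.27269843] [np.float64(0.000441495117806509), np.float64(0.00044149511780658754)] at .271 [0.56286672 0.00866359 0.271     ]
back knob (array([0.6087165 , 0.04024424, 0.19709804]), [np.float64(0.0001038646157484734), np.float64(0.00010386461574846702)])
front knob (array([0.47788334, 0.07462904, 0.14687939]), [np.float64(5.160813123473549e-05), np.float64(5.160813123478544e-05)])
red pred [0.56268684 0.008487  ] top knob pred [0.52020896 0.06271604] img [0.52071406 0.06329987 0.238     ]
back pred [0.60962534 0.03982496] front pred [0.47845548 0.07340516]
```

Request:
step_arm(slide=[[0,0,0.25],[0,0,0.25],[0.118,0.238,0.005],[0.118,0.238,0.005],[0.118,0.238,0.005],[0.118,0.238,0.005],[0.118,0.238,0.005],[0.118,0.238,0.005]], twist=[[0,0,0],[0,0,0],[0,0,0],[0,0,0],[0,0,-0.1],[0,0,-0.1],[0,0,-0.1],[0,0,-0.1]], claw=[0,0,0,0,0,0,0,0])

```text
t: 1.1
tool_pos: [0.3776, -0.2644, 0.337]
tool_rot: [[1.0, -0.019, -0.0], [-0.019, -1.0, 0.0], [-0.0, -0.0, -1.0]]
contact_force: [0.3, 0.7, 0.2]
grip_width: -0.0
finger_force: 0.0
```

Request:
step_arm(slide=[[0.118,0.238,0],[0.118,0.238,0],[0.118,0.238,0],[0.118,0.238,0],[0.118,0.238,0],[0.118,0.2,0],[0,0,0],[0,0,0]], twist=[[0,0,-0.1],[0,0,-0.1],[0,0,-0.025],[0,0,0],[0,0,0],[0,0,0],[0,0,0],[0,0,0]], claw=[0,0,0,0,0,0,0,0])

```text
t: 2.1
tool_pos: [0.5183, 0.0116, 0.3368]
tool_rot: [[0.969, -0.247, -0.001], [-0.247, -0.969, -0.0], [-0.001, 0.001, -1.0]]
contact_force: [0.4, -0.3, 0.0]
grip_width: -0.0001
finger_force: 0.0
```

Request:
step_arm(slide=[[0.009,0.039,0],[0,0,-0.125],[0,0,-0.125],[0,0,-0.124],[0,0,0]], twist=[[0,0,0],[0,0,0],[0,0,0],[0,0,0],[0,0,0]], claw=[0,0,0,0,0])

```text
t: 2.72
tool_pos: [0.5189, 0.0192, 0.261]
tool_rot: [[0.968, -0.25, -0.004], [-0.25, -0.968, 0.001], [-0.004, 0.001, -1.0]]
contact_force: [-0.7, -0.3, -0.8]
grip_width: -0.0003
finger_force: 0.0
```

```bash
cat >> h.py <<'E'
def look(tag):
    from cell import snapshot,get_obs
    import cv2
    a=[]
    for n,(r,c) in dict(scene=(185,255),top=(165,265)).items():
        s=snapshot(n); np.savez(f"{n}_{tag}.npz",**{k:s[k] for k in("img","fx","fy","cx","cy","T")})
        a.append(cv2.resize(np.ascontiguousarray(s["img"][r:r+130,c:c+110,::-1]),None,fx=3.6,fy=3.6,interpolation=cv2.INTER_CUBIC))
    cv2.imwrite(f"pics/{tag}.png",np.hstack(a)); print(get_obs()["tool_pos"])
E
python3 -c "from h import *;look('l1')"
```

```text
[0.52091163 0.01921454 0.26315813]
```

View pics/l1.png

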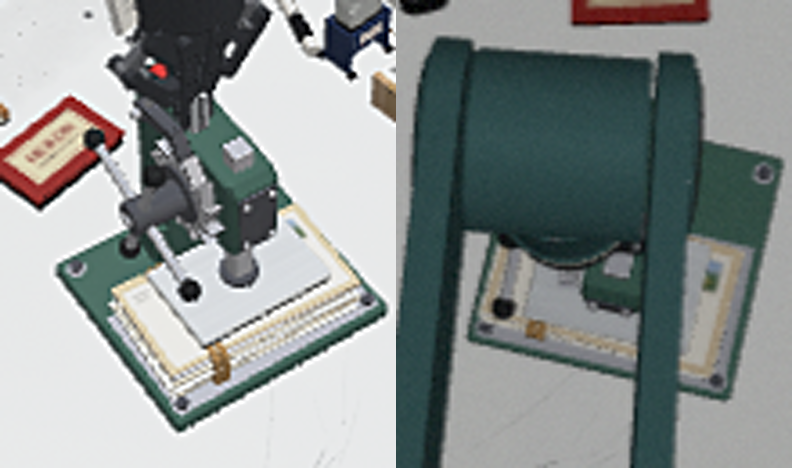

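The fingertips stand in front of the red ball, which shows at (157,70) in the left crop, and the spokes are unmoved. Now I push along the press's +x.

Request:
step_arm(slide=[[0.029,-0.0074,0],[0.029,-0.0074,0],[0.029,-0.0074,0],[0.029,-0.0074,0],[0.029,-0.0074,0],[0.029,-0.0074,0]], twist=[[0,0,0],[0,0,0],[0,0,0],[0,0,0],[0,0,0],[0,0,0]], claw=[0,0,0,0,0,0])

```text
t: 3.58
tool_pos: [0.5559, 0.0107, 0.2624]
tool_rot: [[0.969, -0.248, -0.0], [-0.248, -0.969, 0.0], [-0.0, -0.0, -1.0]]
contact_force: [-0.0, -0.4, -0.6]
grip_width: -0.0005
finger_force: 0.2
```

Request:
step_arm(slide=[[0.029,-0.0074,0],[0.029,-0.0074,0],[0.029,-0.0074,0],[0.029,-0.0074,0],[0.029,-0.0074,0],[0.029,-0.0074,0],[0,0,0],[0,0,0]], twist=[[0,0,0],[0,0,0],[0,0,0],[0,0,0],[0,0,0],[0,0,0],[0,0,0],[0,0,0]], claw=[0,0,0,0,0,0,0,0])

```text
t: 4.58
tool_pos: [0.5901, 0.002, 0.2624]
tool_rot: [[0.969, -0.248, -0.0], [-0.248, -0.969, 0.0], [-0.0, -0.0, -1.0]]
contact_force: [-0.0, -0.1, 0.5]
grip_width: 0.0005
finger_force: 0.0
```

Request:
step_arm(slide=[[-0.121,0.031,0],[0,0,0.175],[0,0,0.175],[-0.193,0.157,0],[-0.193,0.157,0],[0,0,0]], twist=[[0,0,0],[0,0,0],[0,0,0],[0,0,0],[0,0,0],[0,0,0]], claw=[0,0,0,0,0,0])

```text
t: 5.32
tool_pos: [0.4859, 0.0726, 0.3328]
tool_rot: [[0.969, -0.246, -0.001], [-0.246, -0.969, 0.001], [-0.001, -0.001, -1.0]]
contact_force: [0.3, -0.5, -0.3]
grip_width: -0.0
finger_force: 0.0
```

```bash
python3 -c "from h import *;look('l2')"
```

```text
[0.48893541 0.07105881 0.33285399]
```

View pics/l2.png

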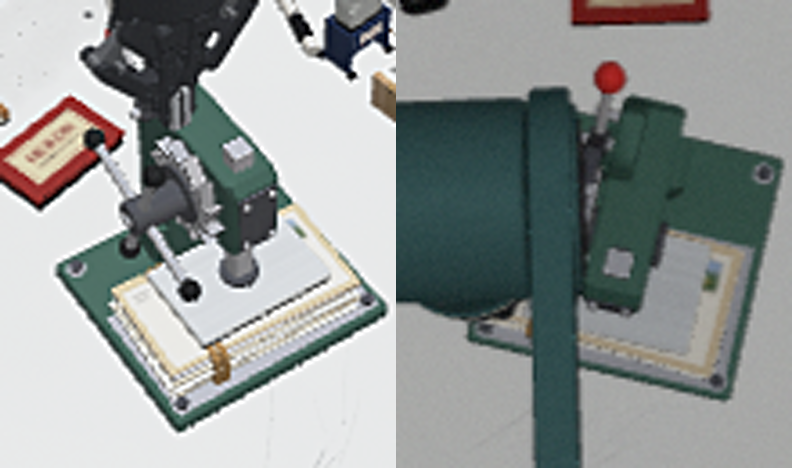

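The right crop shows the red ball thrown back at (610,77), so the pawl is on its stop. Next I go down in front of the top knob and push.

Request:
step_arm(slide=[[0,0,-0.14],[0,0,-0.14],[0,0,-0.14],[0,0,-0.14],[0,0,0],[0,0,0]], twist=[[0,0,0],[0,0,0],[0,0,0],[0,0,0],[0,0,0],[0,0,0]], claw=[0,0,0,0,0,0])

```text
t: 6.18
tool_pos: [0.4902, 0.0705, 0.2212]
tool_rot: [[0.969, -0.249, 0.001], [-0.249, -0.969, -0.0], [0.001, -0.0, -1.0]]
contact_force: [0.6, 0.1, 0.0]
grip_width: -0.0003
finger_force: 0.0
```

Request:
step_arm(slide=[[0.0266,-0.0068,0],[0.0266,-0.0068,0],[0.0266,-0.0068,0],[0.0266,-0.0068,0]], twist=[[0,0,0],[0,0,0],[0,0,0],[0,0,0]], claw=[0,0,0,0])

```text
t: 6.68
tool_pos: [0.5085, 0.0658, 0.2206]
tool_rot: [[0.969, -0.248, -0.004], [-0.248, -0.969, 0.001], [-0.004, 0.0, -1.0]]
contact_force: [-5.5, 1.3, 5.3]
grip_width: -0.0001
finger_force: 3.2
```

Request:
step_arm(slide=[[0.02,-0.0051,0],[0.02,-0.0051,0],[0.02,-0.0051,0],[0.02,-0.0051,0],[0.02,-0.0051,0],[0,0,0]], twist=[[0,0,0],[0,0,0],[0,0,0],[0,0,0],[0,0,0],[0,0,0]], claw=[0,0,0,0,0,0])

```text
t: 7.42
tool_pos: [0.5304, 0.0603, 0.2205]
tool_rot: [[0.969, -0.248, -0.0], [-0.248, -0.969, -0.0], [-0.0, 0.0, -1.0]]
contact_force: [-3.2, 0.4, 2.1]
grip_width: 0.0001
finger_force: 1.6
```

```bash
python3 -c "from h import *;look('l3')"
```

```text
[0.53040713 0.06028881 0.2204971 ]
```

View pics/l3.png

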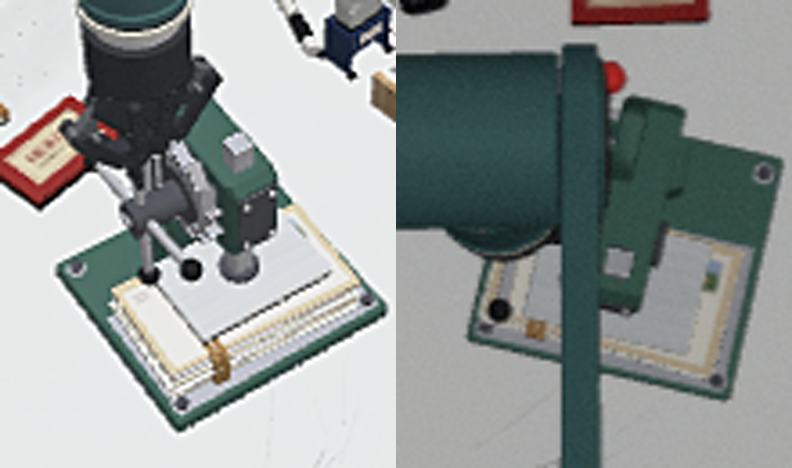

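The front knob is at (192,268) in the left crop and (499,310) in the right. The bottom knob is at (150,277) in the left crop. I'll compute the wheel angle from them.

```bash
python3 - <<'E'
from h import *
T=dict(np.load("top_l3.npz"));S=dict(np.load("scene_l3.npz"))
yaw=-.2505;c=np.array([.5313,-.0175]);X=np.array([np.cos(yaw),np.sin(yaw),0]);Y=np.array([-X[1],X[0],0])
O=np.array([*c,0])
s=lambda x,y:(255+(x+.5)/3.6-.5,185+(y+.5)/3.6-.5); t=lambda x,y:(265+(x+.5-396)/3.6-.5,165+(y+.5)/3.6-.5)
def inplane(d,u,v):
    o,r=ray(d,u,v); o2=o-O; k=(.075-o2@Y)/(r@Y); p=o2+k*r; return p@X+.006,p[2]-.170
for nm,(a,b),ph in(("front s",inplane(S,*s(192,268)),-1.571),("bottom s",inplane(S,*s(150,277)),3.1416)):
    ang=np.arctan2(a,b); print(nm,a,b,np.hypot(a,b),"theta",(ang-ph+.349+np.pi)%(2*np.pi)-np.pi)
p,e=tri(ray(T,*t(499,310)),ray(S,*s(192,268))); q=p-O; a,b=q@X+.006,q[2]-.17; print("tri",p,e,q@Y,"theta",np.arctan2(a,b)+1.571+.349)
g=np.array([.5304,.0603,0])-O; f=g@X+.011; print("face",f,"theta", .349+np.arcsin((f+.009+.006)/.072))
E
```

```text
front s -0.07209778519240238 0.007374084256765029 0.07247391081124066 theta 0.4511281782677026
bottom s -0.006053684907508303 -0.07574399460444878 0.07598552375023916 theta 0.42874609736619096
tri [0.47401583 0.07541584 0.17851531] [np.float64(0.0004775635606813935), np.float64(0.00047756356068133694)] 0.07581572537548503 theta 0.46607425214317
face -0.009157626054392451 theta 0.43023339446375086
```

Request:
step_arm(slide=[[0.0073,-0.0019,0],[0.0073,-0.0019,0],[0,0,0],[0,0,0]], twist=[[0,0,0],[0,0,0],[0,0,0],[0,0,0]], claw=[0,0,0,0])

```text
t: 8.02
tool_pos: [0.5332, 0.0596, 0.2205]
tool_rot: [[0.969, -0.248, 0.0], [-0.248, -0.969, 0.0], [0.0, -0.0, -1.0]]
contact_force: [-3.6, -0.2, 2.6]
grip_width: 0.0001
finger_force: 1.8
```

Request:
step_arm(slide=[[-0.073,0.019,0],[0,0,0.2],[0,0,0.2],[0,0,0.2],[0,0,0],[0,0,0]], twist=[[0,0,0],[0,0,0],[0,0,0],[0,0,0],[0,0,0],[0,0,0]], claw=[0,0,0,0,0,0])

```text
t: 8.78
tool_pos: [0.518, 0.0635, 0.3399]
tool_rot: [[0.969, -0.248, 0.0], [-0.248, -0.969, 0.0], [0.0, -0.0, -1.0]]
contact_force: [-0.4, -0.1, 0.2]
grip_width: -0.0002
finger_force: 0.0
```

Request:
step_arm(slide=[[0.177,-0.1,0],[0.177,-0.1,0],[0.177,-0.1,0],[0.177,-0.1,0],[0,0,0],[0,0,0]], twist=[[0,0,0],[0,0,0],[0,0,0],[0,0,0],[0,0,0],[0,0,0]], claw=[0,0,0,0,0,0])

```text
t: 9.52
tool_pos: [0.659, -0.0162, 0.3386]
tool_rot: [[0.969, -0.248, -0.003], [-0.248, -0.969, 0.001], [-0.003, 0.0, -1.0]]
contact_force: [0.0, -0.3, -0.5]
grip_width: -0.0
finger_force: 0.0
```

```bash
python3 -c "from h import *;look('l4')"
```

```text
[ 0.65890997 -0.01585985  0.33977969]
```

View pics/l4.png

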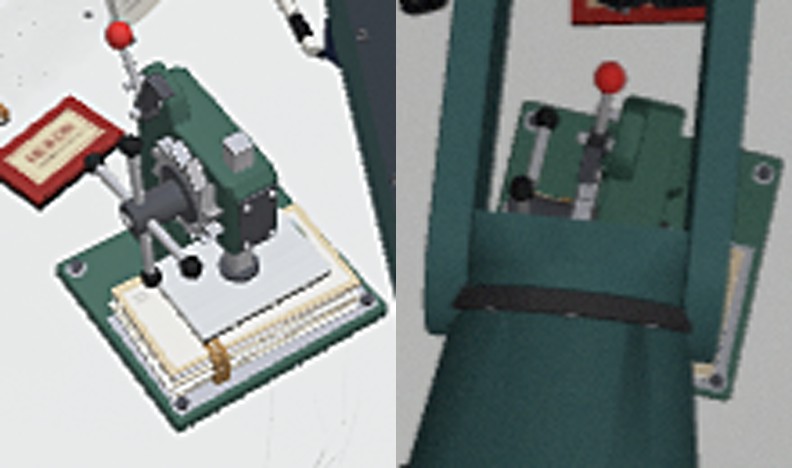

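The left crop shows all four knobs: top (130,147), back (95,161), front (191,267) and bottom (151,277). The red ball is at (119,35) in the left crop and (610,78) in the right.

```bash
python3 - <<'E'
from h import *
T=dict(np.load("top_l4.npz"));S=dict(np.load("scene_l4.npz"))
yaw=-.2505;X=np.array([np.cos(yaw),np.sin(yaw),0]);Y=np.array([-X[1],X[0],0]);O=np.array([.5313,-.0175,0])
s=lambda x,y:(255+(x+.5)/3.6-.5,185+(y+.5)/3.6-.5); t=lambda x,y:(265+(x+.5-396)/3.6-.5,165+(y+.5)/3.6-.5)
def ip(d,u,v):
    o,r=ray(d,u,v); o2=o-O; p=o2+(.075-o2@Y)/(r@Y)*r; return np.array([p@X+.006,p[2]-.170])
K=dict(top=ip(S,*s(130,147)),front=ip(S,*s(191,267)),bot=ip(S,*s(151,277)),back=ip(S,*s(95,161)))
for a,b,ph in(("top","bot",0),("back","front",np.pi/2)):
    v=K[a]-K[b]; print(a,np.linalg.norm(v)/2,"theta",np.arctan2(*v)-ph+.349)
print("center",np.mean(list(K.values()),0))
p,e=tri(ray(S,*s(119,35)),ray(T,*t(610,78)));q=p-O;print("red",p,e,"press",q@X,q@Y,q[2])
E
```

```text
top 0.07160034072528382 theta 0.4748628603321332
back 0.07101508003369163 theta 0.43703975396351247
center [ 0.00065192 -0.00101391]
red [ 0.62163511 -0.00659723  0.26650894] [np.float64(0.00011617170165470471), np.float64(0.0001161717016546402)] press 0.08481295050240271 0.032955500424299865 0.2665089353532085
```

Request:
step_arm(slide=[[0,0,-0.13],[0,0,-0.13],[0,0,-0.13],[0,0,0],[0,0,0]], twist=[[0,0,0],[0,0,0],[0,0,0],[0,0,0],[0,0,0]], claw=[0,0,0,0,0])

```text
t: 10.25
tool_pos: [0.6603, -0.0163, 0.2638]
tool_rot: [[0.969, -0.248, 0.002], [-0.248, -0.969, -0.0], [0.001, -0.0, -1.0]]
contact_force: [0.6, 0.0, 0.7]
grip_width: 0.0004
finger_force: 0.0
```

Request:
step_arm(slide=[[-0.0254,0.0065,0],[-0.0254,0.0065,0],[-0.0254,0.0065,0],[-0.0254,0.0065,0],[-0.0254,0.0065,0],[-0.0254,0.0065,0]], twist=[[0,0,0],[0,0,0],[0,0,0],[0,0,0],[0,0,0],[0,0,0]], claw=[0,0,0,0,0,0])

```text
t: 11.0
tool_pos: [0.6292, -0.0087, 0.2625]
tool_rot: [[0.969, -0.248, -0.0], [-0.248, -0.969, 0.0], [-0.0, -0.0, -1.0]]
contact_force: [0.8, -0.9, -0.2]
grip_width: 0.0002
finger_force: 0.2
```

Request:
step_arm(slide=[[-0.0254,0.0065,0],[-0.0254,0.0065,0],[-0.0254,0.0065,0],[-0.0254,0.0065,0],[-0.0254,0.0065,0],[-0.0254,0.0065,0],[0,0,0],[0,0,0]], twist=[[0,0,0],[0,0,0],[0,0,0],[0,0,0],[0,0,0],[0,0,0],[0,0,0],[0,0,0]], claw=[0,0,0,0,0,0,0,0])

```text
t: 12.0
tool_pos: [0.5993, -0.001, 0.2625]
tool_rot: [[0.969, -0.248, 0.0], [-0.248, -0.969, 0.0], [0.0, -0.0, -1.0]]
contact_force: [-0.6, 0.1, 0.3]
grip_width: 0.0002
finger_force: 0.0
```

Request:
step_arm(slide=[[0.2,-0.051,0],[0.1,-0.026,0.15],[0,0,0.2],[0,0,0.2],[0,-0.25,0],[0,-0.25,0],[0,0,0],[0,0,0]], twist=[[0,0,0],[0,0,0],[0,0,0],[0,0,0],[0,0,0],[0,0,0],[0,0,0],[0,0,0]], claw=[0,0,0,0,0,0,0,0])

```text
t: 13.0
tool_pos: [0.6592, -0.1162, 0.3722]
tool_rot: [[0.969, -0.249, -0.0], [-0.249, -0.969, 0.001], [-0.0, -0.001, -1.0]]
contact_force: [-0.4, 1.3, -0.3]
grip_width: 0.0003
finger_force: 0.0
```

```bash
python3 -c "from h import *;look('l5')"
```

```text
[ 0.65923683 -0.11523725  0.37238646]
```

View pics/l5.png

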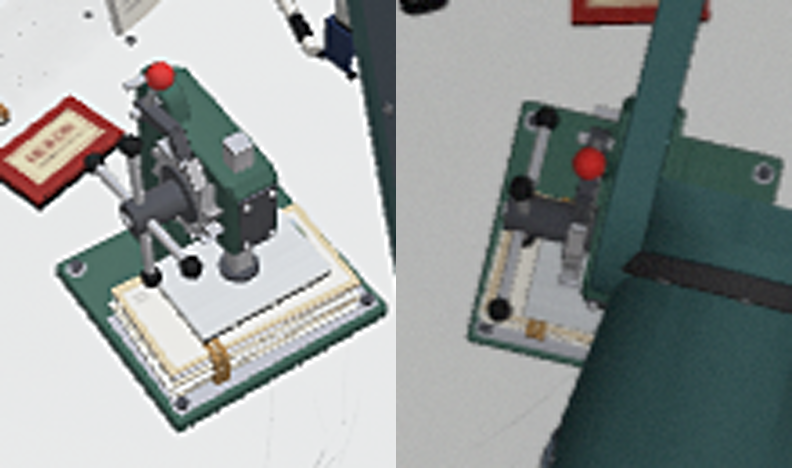

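The pawl has fallen forward, with the red ball at (160,75) in the left crop and (590,163) in the right. I'll compare its position with the start picture.

```bash
python3 - <<'E'
from h import *
import cv2
for n,(u,v) in dict(scene=(299,206),top=(318,210)).items():
    for t in("0","_l5"):
        im=np.load(n+t+".npz")["img"].astype(int); r0,c0=v-7,u-7; p=im[r0:v+8,c0:u+8]
        w=np.clip(p[...,0]-1.8*np.maximum(p[...,1],p[...,2]),0,60)
        y,x=np.mgrid[r0:v+8,c0:u+8]; print(n,t,(x*w).sum()/w.sum(),(y*w).sum()/w.sum(),w.sum())
E
```

```text
scene 0 299.0705128205128 206.03346750149078 2683.2
scene _l5 298.9797167723853 205.68402419235878 2711.6
top 0 318.17784107091995 210.43879236684705 3511.0
top _l5 318.33217508266546 209.97903939920417 3568.6
```

```bash
python3 -c "from cell import *;print(job_done())"
```

```text
the job is handed in; nothing more can be done
None
```

I eased the press by one notch and handed the job in at about 13 s: the wheel measures about 0.46 rad back (window 0.42 to 0.56), and the pawl's red ball is within about 0.02 rad of its home position at the start (allowed 0.04).

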